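# Charge the mill jar with grinding balls

### The job

Charge the bench mill: take the aluminium cup out from under the dispenser head, hold it over the mill's open jar and pour all six grinding balls into the jar. Then stand the empty cup upright on its dark seat under the dispenser head again, about centred, and let go; leave the glassware and the timer where they are.

Things in the scene. Friction and masses are not known exactly. Their poses are not given: they have to be found in the camera images.
- stand: a fixed white and grey ball dispenser stand, 0.25 m tall, turned by -9 to +26 degrees about the vertical. Origin on the axis of the cup's seat, at bench height. Base plate 170 mm along x, 190 mm along y, its top at z = 10 mm; open at the front (its own -y side) and at both x sides; a back wall stands at y = 82 to 96 mm. The dispenser head hangs over the rear (see head_edge)
- head_edge (a point): the middle of the lower front edge of the white dispenser head, 12 mm behind (+y of) the seat's axis, 140 mm above the bench. The head reaches 75 mm to either side, back to the wall and up to z = 210 mm; under it a nozzle, 28 mm across, 30 mm behind the axis, ends at z = 129 mm. A gripper straight over the cup strikes the head; one leaning about 40 degrees out over the -y side goes clear
- seat (a point): the seat for the cup: the middle of a dark disc of 80 mm diameter on top of the stand's base plate, under the front edge of the head; axes as the stand's
- cup: a loose bare aluminium cup, round, with a straight outside of 66 mm diameter and 70 mm height (the inner lip stands up to 72 mm), 0.2 kg by itself, standing on the seat. The hole inside is a cone, 28 mm across at its floor (5 mm up) and 59 mm at the rim: the wall leans 13 degrees, and the balls are all out when the cup lies a little past level. Origin at the centre of its underside, z up along its axis
- mill: a fixed bench mill: a grey box of 150 x 150 mm, 46 mm tall, with an open round steel jar on top; origin at the middle of its underside; z up
- jar_mouth (a point): the centre of the jar's open mouth, level with its rim, 120 mm above the bench; the mouth is 88 mm wide, the rim 98 mm over its outside
- jar_floor (a point): the centre of the jar's inside floor, 68 mm below the rim; the inside is 82 mm wide
- ball_1: one of six white ceramic grinding balls, 20 mm in diameter, 22 g, at first lying in the cup; origin at its centre
- ball_2: one of six white ceramic grinding balls, 20 mm in diameter, 22 g, at first lying in the cup; origin at its centre
- ball_3: one of six white ceramic grinding balls, 20 mm in diameter, 22 g, at first lying in the cup; origin at its centre
- ball_4: one of six white ceramic grinding balls, 20 mm in diameter, 22 g, at first lying in the cup; origin at its centre
- ball_5: one of six white ceramic grinding balls, 20 mm in diameter, 22 g, at first lying in the cup; origin at its centre
- ball_6: one of six white ceramic grinding balls, 20 mm in diameter, 22 g, at first lying in the cup; origin at its centre
- flask: a small clear volumetric flask with a thin neck and stopper, 63 mm wide, 171 mm tall, loose; a bystander; origin at the centre of its underside
- small_beaker: a small clear glass beaker, 58 mm wide, 68 mm tall, loose and empty; a bystander; origin at the centre of its underside
- timer: a white digital timer, 62 x 62 x 19 mm, loose; a bystander; origin at the centre of its underside
- dish: a flat clear glass dish, 64 mm wide, 12 mm tall, loose; a bystander; origin at the centre of its underside
Mind the look-alikes: they are no part of the job. Leave any green or orange look-alike of the cup alone.

How it is judged:
By the outcome, as a careful person would: the job done as asked, in the order asked, and still so for the second after the job is handed in, with the robot touching nothing.
It also fails if it takes over 64 s, if anything falls off the work surface, if the arm or the gripper's body presses on something with over 40 N, if the wrist force passes 120 N, or if a joint passes its speed limit or range.

### The arm

A 6-joint arm with a two-finger parallel gripper is mounted at the origin on a cart in front of the work surface, level with it; the furniture and walls round the work are solid. World frame = base frame: x ahead of the robot, y to its left, z up, the work surface at z = 0. Lengths are in m, angles in rad, forces in N, time in s.
With the tool pointing down it reaches from about 0.425 to 0.95 m from the base axis. Payload 14.7 kg.
Tool frame: the origin (TCP) lies on the centre line of the jaws, within the pads' length; the fingertips stand ctrl.tips_ahead ahead of it and the grasp point (between the pads) lies 6 mm ahead of it (ctrl.tips_ahead is the distance from the TCP to the fingertips, in m); z points along the fingers, y is the line along which they close (so a half turn about z gives the same grasp; the last joint's range is limited). The gripper opens to 85 mm and grips with 20 to 120 N. Pads are 22 mm wide; open, the fingers measure 114 mm over their backs; the gripper's body (76 mm by 85 mm) begins 54 mm behind the grasp point. The pads swing forward as they close: fully open they stand 13 mm farther back than shut.
Start: joints at [-0.047, 0.48, 1.596, -0, 1.065, -0.047], TCP at [0.65, 0, 0.256] pointing down, gripper open.
Joint ranges: [-2.75, 2.75], [-0.82, 2.05], [0.23, 2.67], [-1.56, 4.7], [0.09, 2.69], [-2.92, 2.92]. Speed limits (rad/s): [1.89, 1.89, 2.39, 3.01, 3.01, 3.01].

### API

Orientations are given as a unit quaternion [x, y, z, w].
In Python, from station import ctrl gives the robot as it stands.
- The arm moves only by the tool move_arm, never from a script. Its argument "increments" is one flat list of numbers, 7 for each row, row after row: the closure, from 0 (fully open) to 1 (shut), then the shift along the tool's x, y, z in cm, then the turn, a rotation vector about the tool's x, y, z in rad. A call has 1 to 12 rows; each row shifts and turns the commanded pose from where the row before left it, along the tool's axes as they then stand; what a row does not reach is not made up. A row lasts 1/12 s, in which the tool goes at most 41.7 mm and 7.16 degrees, less where a joint would pass 70% of its speed; a pose out of reach is approached as far as the arm can. A call is refused whole if a number of a shift passes 4.17 or a number of a turn 0.125, either way. A call with a gripper value outside its range is refused whole. The fingers move at their own pace and stop on an object; "squeeze" is the grip in N (left out, the last holds). Time passes only in rows, so rows that do not move let the fingers close. It gives the time, the measured TCP pose, the force, the opening and the grip force at its end, in the units of the state.
- ctrl.read_state(): the state, without advancing time (a new reading comes with each control period).
- ctrl.capture(name): name is "scene" or "side" or "wrist"; returns the picture (420x560x3 uint8, blue, green, red); there is no depth.
- ctrl.calibration(name): a dict with "vfov" (degrees; the focal length in pixels is half the picture's height over the tangent of half this angle, whatever the lens; pixels are square), "cx", "cy" (the principal point, pixels), "distortion" ([k1, k2, p1, p2, k3] as OpenCV has them; the pictures are not rectified), "R" (3x3) and "t" (3): a world point X has camera coordinates R X + t; the wrist camera has in their place "T_tool_cam" (4x4, takes a point from camera to tool coordinates, whose origin is the TCP and whose axes are the flange's). Camera axes: x right, y down, z forward; pixel columns grow to the right and rows downward; lengths in m; the calibration is good to about 2 mm. A picture is of the moment at which its call begins: read the wrist's pose just before it. calibration takes no time and is no camera call.
- ctrl.finish_job(): hands the job in; it is judged then, once.
The state is a dict: "time_s": time; "joint_pos": joint angles; "qvel": joint speeds; "tau": joint torques, N m; "eef_pos": TCP position; "tool_rot": TCP orientation; "wrist_force": force on the tool from outside, world axes, zero at the start; "wrist_torque": the same for the moment, N m; "finger_gap": finger opening in m; "grip_force": force on a finger pad.
Only numpy, scipy, OpenCV 4.12 (cv2) and the standard library are available. Lean on these libraries where they do the work, as an engineer would, in place of code of your own. Each camera call takes 0.05 s, during which the arm holds its last target. There are 200 camera calls.

## Working session

There is one attempt and no reset: what is moved stays moved. The work goes in short steps, Python scripts to look and compute and a tool call to move; the robot and the scene stay as the last step left them, time stands still between calls to the robot, and variables do not carry over. Pictures are saved under pics/ and viewed, at most 10 in all, crops included, and the job is handed in when it is done.

Besides the shell and the picture viewer there is one more tool, called after "Request:" as name(argument=value, ...), one argument or row to a line, values as JSON. move_arm: Moves the arm, as the interface text tells. Its arguments: {"type":"object","properties":{"increments":{"type":"array","items":{"type":"number"}},"squeeze":{"type":"number"}},"required":["increments"]}

```bash
mkdir -p pics; ls
python3 - <<'E'
from station import ctrl
import cv2,numpy as np
s=ctrl.read_state(); print({k:np.round(v,3) for k,v in s.items()}, ctrl.tips_ahead)
a=ctrl.capture("scene");b=ctrl.capture("side")
cv2.imwrite("pics/scene.png",a);cv2.imwrite("pics/side.png",b)
for n in("scene","side","wrist"):print(n,ctrl.calibration(n))
E
```

```text
pics
{'time_s': np.float64(0.0), 'joint_pos': array([-0.047,  0.481,  1.597, -0.   ,  1.065, -0.047]), 'qvel': array([ 0.001, -0.001,  0.001,  0.001,  0.001,  0.001]), 'tau': array([ 2.0000e-03, -9.5065e+01, -4.3018e+01, -1.0000e-03,  1.2000e-02,
        0.0000e+00]), 'eef_pos': array([0.65 , 0.   , 0.256]), 'tool_rot': array([ 0.707,  0.707, -0.   , -0.   ]), 'wrist_force': array([-0.09 , -0.171,  0.808]), 'wrist_torque': array([-0.021, -0.02 , -0.01 ]), 'grip_force': np.float64(0.0), 'finger_gap': np.float64(0.085)} 0.025
scene {'vfov': 56.64244567306936, 'cx': 282.91408333433486, 'cy': 216.24403866093007, 'distortion': array([-0.07344363,  0.        ,  0.        ,  0.        ,  0.        ]), 'R': array([[ 0.94476222, -0.32752584, -0.01229498],
       [-0.27228043, -0.76341752, -0.58571072],
       [ 0.18244919,  0.55670505, -0.81042691]]), 't': array([-0.46432144,  0.31409622,  1.00366917])}
side {'vfov': 47.41338501054927, 'cx': 285.9807436194607, 'cy': 215.0042251693306, 'distortion': array([-0.07578619,  0.        ,  0.        ,  0.        ,  0.        ]), 'R': array([[ 0.97981926, -0.19849294, -0.02355352],
       [-0.10307506, -0.40078429, -0.91035569],
       [ 0.1712593 ,  0.89441182, -0.41315584]]), 't': array([-0.50244494,  0.20888239,  1.51192003])}
wrist {'vfov': 59.51918828297588, 'cx': 283.8911066795791, 'cy': 206.9797844152617, 'distortion': array([0.02955642, 0.        , 0.        , 0.        , 0.        ]), 'T_tool_cam': array([[ 6.47521131e-04, -9.64684013e-01, -2.63409066e-01,
         6.60925832e-02],
       [ 9.99998778e-01,  2.49881846e-04,  1.54308781e-03,
         3.31911694e-04],
       [-1.42277099e-03, -2.63409743e-01,  9.64682996e-01,
        -1.17920908e-01],
       [ 0.00000000e+00,  0.00000000e+00,  0.00000000e+00,
         1.00000000e+00]])}
```

View pics/scene.png

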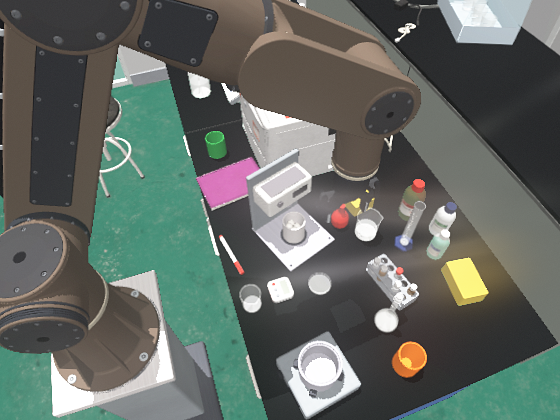

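View pics/side.png

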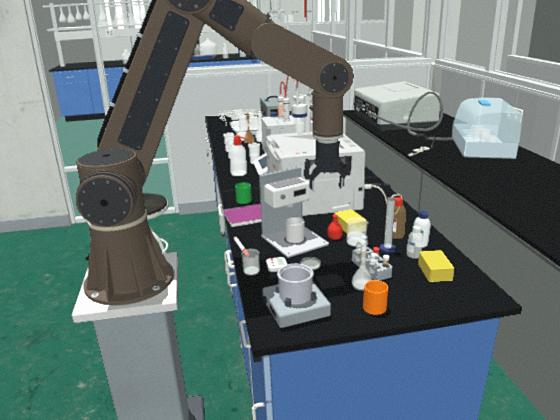

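The scene view shows the stand with its cup at about (293,226), the mill and jar at (320,365), the small beaker at (251,298), timer at (280,289), dish at (319,283) and flask at (387,320). Three things look like the cup: bare aluminium at (293,226), green at (216,145) and orange at (410,360). Only the aluminium one stands under the dispenser head and matches the description. I'll confirm it in an enlarged crop.

Run:
```python
import cv2,numpy as np
a=cv2.imread("pics/scene.png");b=cv2.imread("pics/side.png")
f=lambda i,x,y:cv2.resize(i[y:y+100,x:x+130],None,fx=3,fy=3,interpolation=cv2.INTER_CUBIC)
cv2.imwrite("pics/crop.png",np.vstack([np.hstack([f(a,230,170),f(b,230,160)]),np.hstack([f(a,265,320),f(b,235,240)])]))
```

```text
(no output)
```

View pics/crop.png

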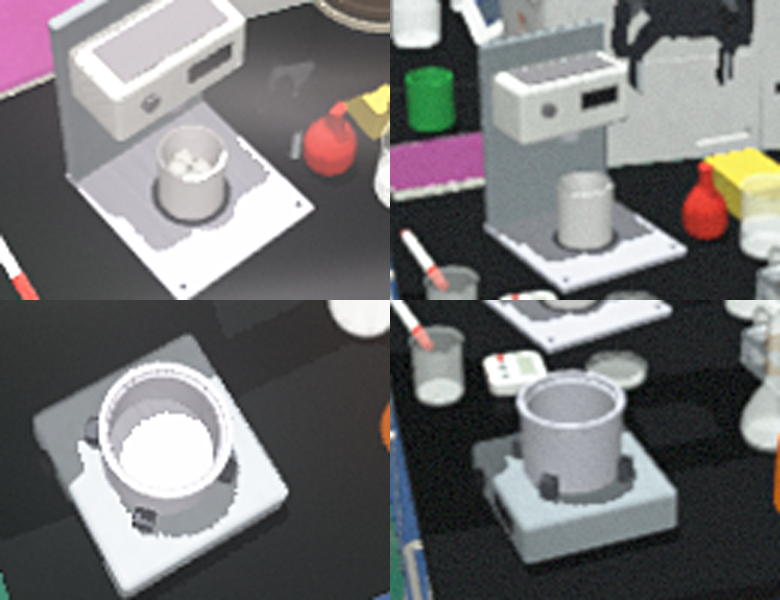

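The crop confirms the aluminium cup, with white balls inside, on its dark seat under the head; the other two are plain green and orange. Scene pixels: cup rim centre about (294,221), plate corners (334.3,239), (290.7,269), (252.7,229.3), jar rim centre about (320.3,363).

```bash
cat > h.py <<'E'
import cv2,numpy as np
from station import ctrl
from scipy.spatial.transform import Rotation as Rn
def cam(n,st=None):
    c=ctrl.calibration(n);f=210/np.tan(np.radians(c["vfov"])/2)
    K=np.array([[f,0,c["cx"]],[0,f,c["cy"]],[0,0,1]])
    if n=="wrist":
        T=np.eye(4);T[:3,:3]=Rn.from_quat(st["tool_rot"]).as_matrix();T[:3,3]=st["eef_pos"]
        M=np.linalg.inv(T@c["T_tool_cam"]);R,t=M[:3,:3],M[:3,3]
    else:R,t=c["R"],c["t"]
    return K,c["distortion"],R,t
def ray(n,p,st=None):
    K,d,R,t=cam(n,st)
    u=cv2.undistortPoints(np.array(p,float).reshape(-1,1,2),K,d).reshape(-1,2)
    return -R.T@t,np.c_[u,np.ones(len(u))]@R
def onz(n,p,z,st=None):
    o,d=ray(n,p,st);return o+d*((z-o[2])/d[:,2:])
def proj(n,X,st=None):
    K,dd,R,t=cam(n,st)
    return cv2.projectPoints(np.array(X,float).reshape(-1,1,3),cv2.Rodrigues(R)[0],t,K,dd)[0].reshape(-1,2)
def tri(n1,p1,n2,p2,s1=None,s2=None):
    a,d=ray(n1,p1,s1);b,e=ray(n2,p2,s2);d=d[0]/np.linalg.norm(d[0]);e=e[0]/np.linalg.norm(e[0])
    A=np.c_[d,-e];k=np.linalg.lstsq(A,b-a,rcond=None)[0];P,Q=a+k[0]*d,b+k[1]*e
    return (P+Q)/2,np.linalg.norm(P-Q)
E
python3 - <<'E'
from h import *
np.set_printoptions(precision=4,suppress=True)
for n,c,r,j,js in (("scene",[[334.3,239],[290.7,269],[252.7,229.3]],[294,221],[320.3,363],[[297.7,363],[342.7,363]]),("side",[[328.7,242.3],[289,256.7],[262.3,237]],[295,221],[295.5,272.8],[[277,272.8],[314,272.8]])):
    P=onz(n,c,.01);print(n,"plate",P,np.linalg.norm(np.diff(P,axis=0),axis=1),"ctr",(P[0]+P[2])/2)
    v=P[0]-P[1];w=P[2]-P[1];print("yaw",np.degrees(np.arctan2(v[1],v[0])),np.degrees(np.arctan2(w[1],w[0]))-90)
    print("cup",onz(n,r,.081),"jar",onz(n,j,.12),onz(n,js,.12))
print(tri("scene",[294,221],"side",[295,221]),tri("scene",[320.3,363],"side",[295.5,272.8]))
for nm,p in dict(beaker=[251,307],timer=[280,290],dish=[319,284],flask=[386,322],red=[340,225],orange=[408,372],beaker2=[367,236],pen=[231,255]).items():print(nm,onz("scene",p,0))
E
```

```text
scene plate [[0.679  0.0727 0.01  ]
 [0.5224 0.0216 0.01  ]
 [0.4595 0.1879 0.01  ]] [0.1647 0.1778] ctr [0.5692 0.1303 0.01  ]
yaw 18.10054966040093 20.724287895367524
cup [[0.5704 0.128  0.081 ]] jar [[ 0.4846 -0.2738  0.12  ]] [[ 0.4381 -0.2573  0.12  ]
 [ 0.5308 -0.2904  0.12  ]]
side plate [[0.6842 0.0806 0.01  ]
 [0.526  0.0129 0.01  ]
 [0.461  0.1793 0.01  ]] [0.1721 0.1787] ctr [0.5726 0.13   0.01  ]
yaw 23.18037134172395 21.32498377366953
cup [[0.575  0.1362 0.081 ]] jar [[ 0.4874 -0.2704  0.12  ]] [[ 0.4383 -0.2584  0.12  ]
 [ 0.5364 -0.2824  0.12  ]]
(array([0.5708, 0.1244, 0.0865]), np.float64(0.003416081076890115)) (array([ 0.4854, -0.2745,  0.1225]), np.float64(0.002315075550704855))
beaker [[ 0.3841 -0.0467  0.    ]]
timer [[ 0.4742 -0.0252  0.    ]]
dish [[ 0.5828 -0.0443  0.    ]]
flask [[ 0.7079 -0.2068  0.    ]]
red [[0.7195 0.1194 0.    ]]
orange [[ 0.6996 -0.3411  0.    ]]
beaker2 [[0.7802 0.0548 0.    ]]
pen [[0.3745 0.1286 0.    ]]
```

```bash
cat >> h.py <<'E'
def Rlean(yaw,lean): # degrees; lean>0: tool points to +y of the yawed frame; tool y = yawed x
    b=Rn.from_quat([.70710678,.70710678,0,0])
    return Rn.from_euler('z',yaw,degrees=True)*b*Rn.from_euler('y',lean,degrees=True)
def rows(p1,R1,n,grip,st=None):
    st=st or ctrl.read_state();p=np.array(st["eef_pos"]);R=Rn.from_quat(st["tool_rot"])
    w=np.round((R.inv()*R1).as_rotvec()/n,3)+0.;st_=(np.array(p1)-p)/n
    print("turn deg/row",np.degrees(np.linalg.norm(w)).round(2),"mm/row",(1e3*np.linalg.norm(st_)).round(1))
    out=[]
    for i in range(n):
        s=np.round(100*(R.inv().apply(st_)),2)+0.
        out.append(", ".join(f"{v:g}" for v in [grip,*s,*w]));R=R*Rn.from_rotvec(w)
    print(",\n".join(out))
def show(st=None):
    st=st or ctrl.read_state();R=Rn.from_quat(st["tool_rot"])
    print(st["time_s"],np.round(st["eef_pos"],4),"z",np.round(R.apply([0,0,1]),3),"y",np.round(R.apply([0,1,0]),3),"q",np.round(st["joint_pos"],2),"F",np.round(st["wrist_force"],1),"gap",round(st["finger_gap"],4),round(st["grip_force"],1))
E
python3 - <<'E'
from h import *
R=Rlean(20.7,40);z=R.apply([0,0,1]);print(z,R.apply([0,1,0]))
rows(np.array([.571,.130,.058])-.126*z,R,8,0)
E
```

```text
[-0.22720925  0.60129183 -0.76604444] [0.93544403 0.35347484 0.        ]
turn deg/row 5.58 mm/row 15.7
0, 0.68, -0.62, 1.27, 0.016, 0.086, -0.043,
0, 0.59, -0.58, 1.33, 0.016, 0.086, -0.043,
0, 0.5, -0.53, 1.39, 0.016, 0.086, -0.043,
0, 0.4, -0.49, 1.43, 0.016, 0.086, -0.043,
0, 0.29, -0.45, 1.47, 0.016, 0.086, -0.043,
0, 0.19, -0.42, 1.5, 0.016, 0.086, -0.043,
0, 0.07, -0.39, 1.52, 0.016, 0.086, -0.043,
0, -0.04, -0.36, 1.52, 0.016, 0.086, -0.043
```

Request:
move_arm(
  increments=[0, 0.68, -0.62, 1.27, 0.016, 0.086, -0.043, 0, 0.59, -0.58, 1.33, 0.016, 0.086, -0.043, 0, 0.5, -0.53, 1.39, 0.016, 0.086, -0.043, 0, 0.4, -0.49, 1.43, 0.016, 0.086, -0.043, 0, 0.29, -0.45, 1.47, 0.016, 0.086, -0.043, 0, 0.19, -0.42, 1.5, 0.016, 0.086, -0.043, 0, 0.07, -0.39, 1.52, 0.016, 0.086, -0.043, 0, -0.04, -0.36, 1.52, 0.016, 0.086, -0.043, 0, 0, 0, 0, 0, 0, 0, 0, 0, 0, 0, 0, 0, 0],
)

```text
time_s: 0.93
eef_pos: [0.5996, 0.0537, 0.1534]
tool_rot: [0.537, 0.772, 0.192, -0.282]
wrist_force: [0.1, -0.6, 1.1]
finger_gap: 0.0856
grip_force: 0.0
```

Run:
```python
from h import *
show();st=ctrl.read_state();im=ctrl.capture("wrist")
cv2.imwrite("pics/w1.png",im);import json
json.dump({k:np.array(st[k]).tolist() for k in("eef_pos","tool_rot")},open("w1.json","w"))
print(proj("wrist",[[.571,.13,.081],[.571,.13,.01]],st))
```

```text
0.9333 [0.5996 0.0537 0.1534] z [-0.229  0.599 -0.768] y [ 0.937  0.35  -0.006] q [-0.27  0.74  1.61  0.57  1.29 -0.93] F [ 0.1 -0.6  1.1] gap 0.0856 0.0
[[283.90451352 189.09920386]
 [284.38171435 229.66045131]]
```

View pics/w1.png

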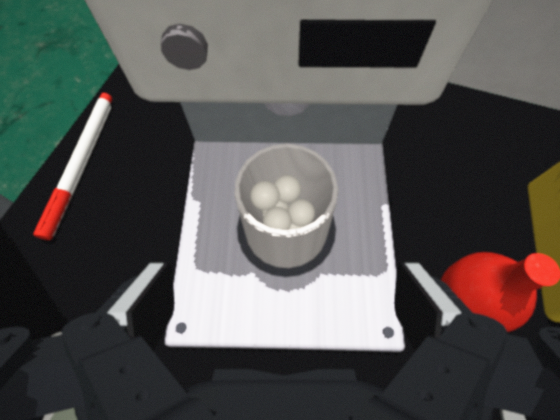

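The wrist view shows the cup with its balls: rim ellipse x 236 to 336, y 146 to 235, centre about (286,190). The plate's front corners are at (166,347) and (404,349), and the head's lower edge lies above. The jaws straddle the cup symmetrically.

Run:
```python
from h import *
import json
np.set_printoptions(precision=4,suppress=True)
st=json.load(open("w1.json"))
print("rim",onz("wrist",[[286,190],[236,190],[336,190]],.081,st))
P=onz("wrist",[[166,347],[404,349]],.01,st);v=P[1]-P[0];print(P,np.linalg.norm(v),np.degrees(np.arctan2(v[1],v[0])))
u=v/np.linalg.norm(v);print("seat from corners",P.mean(0)+.095*np.array([-u[1],u[0],0]))
# seat disc sides
print("seat disc", onz("wrist",[[238,226],[335,226]],.01,st))
```

```text
rim [[0.5725 0.1299 0.081 ]
 [0.543  0.1189 0.081 ]
 [0.6019 0.1408 0.081 ]]
[[0.5239 0.0186 0.01  ]
 [0.6804 0.0758 0.01  ]] 0.16660003548407057 20.05849611778914
seat from corners [0.5696 0.1364 0.01  ]
seat disc [[0.5347 0.1199 0.01  ]
 [0.6082 0.1472 0.01  ]]
```

Run:
```python
from h import *
R=Rlean(20.4,40);z=R.apply([0,0,1])
rows(np.array([.572,.130,.058])-.006*z,R,8,0)
```

```text
turn deg/row 0.08 mm/row 15.0
0, 0.01, 0.01, 1.5, -0.001, 0.001, 0,
0, 0.01, 0.01, 1.5, -0.001, 0.001, 0,
0, 0, 0, 1.5, -0.001, 0.001, 0,
0, 0, 0, 1.5, -0.001, 0.001, 0,
0, 0, 0, 1.5, -0.001, 0.001, 0,
0, 0, 0, 1.5, -0.001, 0.001, 0,
0, 0, 0, 1.5, -0.001, 0.001, 0,
0, 0, 0, 1.5, -0.001, 0.001, 0
```

Request:
move_arm(
  increments=[0, 0.01, 0.01, 1.5, -0.001, 0.001, 0, 0, 0.01, 0.01, 1.5, -0.001, 0.001, 0, 0, 0, 0, 1.5, -0.001, 0.001, 0, 0, 0, 0, 1.5, -0.001, 0.001, 0, 0, 0, 0, 1.5, -0.001, 0.001, 0, 0, 0, 0, 1.5, -0.001, 0.001, 0, 0, 0, 0, 1.5, -0.001, 0.001, 0, 0, 0, 0, 1.5, -0.001, 0.001, 0, 0, 0, 0, 0, 0, 0, 0, 0, 0, 0, 0, 0, 0, 0],
)

```text
time_s: 1.82
eef_pos: [0.5729, 0.1274, 0.0634]
tool_rot: [0.536, 0.771, 0.198, -0.282]
wrist_force: [-0.1, -0.7, 0.6]
finger_gap: 0.0855
grip_force: 0.0
```

Run:
```python
from h import *
show();st=ctrl.read_state();im=ctrl.capture("wrist")
cv2.imwrite("pics/w2.png",im)
```

```text
1.8167 [0.5729 0.1274 0.0634] z [-0.223  0.607 -0.762] y [0.938 0.348 0.003] q [-0.17  0.83  1.74  0.68  1.09 -1.02] F [-0.1 -0.7  0.6] gap 0.0855 0.0
```

View pics/w2.png

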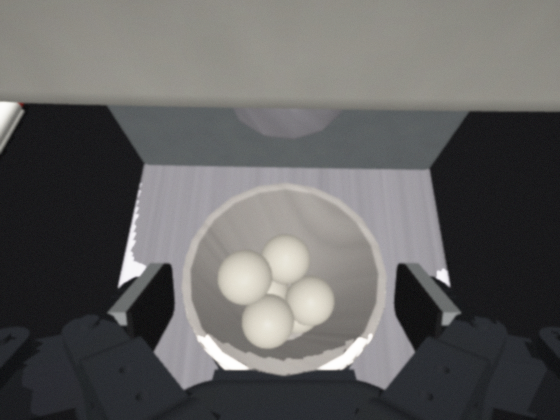

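The cup sits midway between the jaws: rim x 184 to 386, pads at 175 and 394. I'll close on it.

Request:
move_arm(
  increments=[1, 0, 0, 0, 0, 0, 0, 1, 0, 0, 0, 0, 0, 0, 1, 0, 0, 0, 0, 0, 0, 1, 0, 0, 0, 0, 0, 0, 1, 0, 0, 0, 0, 0, 0, 1, 0, 0, 0, 0, 0, 0, 1, 0, 0, 0, 0, 0, 0, 1, 0, 0, 0, 0, 0, 0],
  squeeze=70,
)

```text
time_s: 2.53
eef_pos: [0.5738, 0.1262, 0.0641]
tool_rot: [0.536, 0.771, 0.199, -0.282]
wrist_force: [0.7, -2.4, 7.4]
finger_gap: 0.0629
grip_force: 76.8
```

Request:
move_arm(
  increments=[1, 0.64, 0, -0.77, 0, 0, 0, 1, 0.64, 0, -0.77, 0, 0, 0, 1, 0.64, 0, -0.77, 0, 0, 0, 1, -0.8, 0, -0.64, 0, 0, 0, 1, -1.5, 0, -1.3, 0, 0, 0, 1, -1.93, 0, -1.6, 0, 0, 0, 1, -1.93, 0, -1.6, 0, 0, 0, 1, -1.93, 0, -1.6, 0, 0, 0, 1, -1.93, 0, -1.6, 0, 0, 0, 1, -1.0, 0, -2.3, 0, 0, 0, 1, 1.3, 0, -1.5, 0, 0, 0, 1, 1.3, 0, -1.5, 0, 0, 0],
)

```text
time_s: 3.53
eef_pos: [0.6262, -0.0188, 0.1429]
tool_rot: [0.537, 0.77, 0.198, -0.282]
wrist_force: [-0.5, 0.8, -3.5]
finger_gap: 0.0632
grip_force: 77.7
```

Run:
```python
from h import *
show();st=ctrl.read_state()
im=ctrl.capture("wrist");cv2.imwrite("pics/w3.png",im)
# FK fit
from scipy.optimize import least_squares
S=[([-.047,.481,1.597,0,1.065,-.047],[.65,0,.256],[.7071,.7071,0,0]),([-.27,.74,1.61,.57,1.29,-.93],[.5996,.0537,.1534],[.537,.772,.192,-.282]),([-.17,.83,1.74,.68,1.09,-1.02],[.5729,.1274,.0634],[.536,.771,.198,-.282]),(st["joint_pos"],st["eef_pos"],st["tool_rot"])]
best=None
for a in(1,-1):
  for b in(1,-1):
    C=None;e=0
    for q,p,t in S:
      W=Rn.from_euler('ZYZYZ',[q[0],q[1]+q[2],a*q[3],q[4],b*q[5]])
      D=W.inv()*Rn.from_quat(t)
      if C is None:C=D
      e+=(C.inv()*D).magnitude()
    if best is None or e<best[0]:best=(e,a,b,C)
e,a,b,C=best
def fk(k,q):
  h,r,L1,L2,L3,o,l2x=k
  W=Rn.from_euler('Z',q[0]);A=W*Rn.from_euler('Y',q[1]);B=W*Rn.from_euler('Y',q[1]+q[2]);T=Rn.from_euler('ZYZYZ',[q[0],q[1]+q[2],a*q[3],q[4],b*q[5]])*C
  return W.apply([r,o,h])+A.apply([0,0,L1])+B.apply([l2x,0,L2])+T.apply([0,0,L3]),T
f=lambda k:np.r_[np.concatenate([fk(k,q)[0]-p for q,p,t in S]),1e-4*(k-k0)]
k0=np.array([.33,0,.45,.45,.25,.03,0]);k=least_squares(f,k0).x
print(e,a,b,C.as_quat().round(3),k.round(3),f(k).round(4)[:12])
def ik(p,R,q0):
  g=lambda q:np.r_[(fk(k,q)[0]-p)*5,(fk(k,q)[1].inv()*R).as_rotvec()]
  s=least_squares(g,q0);return s.x,np.abs(s.fun).max()
q0=np.array(st["joint_pos"])
for y in(-10,-30,-45,-60):
  q=q0
  for l in(40,0,-30,-50,-70,-80):
    R=Rlean(y,l);p=np.array([.47,-.29,.19]);q,err=ik(p-.006*R.apply([0,0,1]),R,q);print(y,l,q.round(2),round(err,4))
```

```text
3.5333 [ 0.6262 -0.0188  0.1429] z [-0.222  0.608 -0.762] y [0.939 0.345 0.002] q [-0.36  0.81  1.5   0.53  1.37 -0.96] F [-0.5  0.8 -3.5] gap 0.0632 77.7Traceback (most recent call last):
  File "<stdin>", line 12, in <module>
  File "scipy/spatial/transform/_rotation.pyx", line 1413, in scipy.spatial.transform._rotation.Rotation.from_euler
ValueError: Expected axis specification to be a non-empty string of upto 3 characters, got ZYZYZ
```

```bash
cat > kin.py <<'E'
from h import *
from scipy.optimize import least_squares
E_=Rn.from_euler
S=[([-.047,.481,1.597,0,1.065,-.047],[.65,0,.256],[.7071,.7071,0,0]),([-.27,.74,1.61,.57,1.29,-.93],[.5996,.0537,.1534],[.537,.772,.192,-.282]),([-.17,.83,1.74,.68,1.09,-1.02],[.5729,.1274,.0634],[.536,.771,.198,-.282]),([-.36,.81,1.5,.53,1.37,-.96],[.6262,-.0188,.1429],[.537,.77,.198,-.282])]
def W(q,a,b):return E_('ZYZ',[q[0],q[1]+q[2],a*q[3]])*E_('YZ',[q[4],b*q[5]])
best=min(((sum(((W(S[0][0],a,b).inv()*Rn.from_quat(S[0][2])).inv()*(W(q,a,b).inv()*Rn.from_quat(t))).magnitude() for q,p,t in S),a,b) for a in(1,-1) for b in(1,-1)))
e,a,b=best;C=W(S[0][0],a,b).inv()*Rn.from_quat(S[0][2])
def fk(k,q):
  h,r,L1,L2,L3,o=k;T=W(q,a,b)*C;Z=E_('Z',q[0])
  return Z.apply([r,o,h])+(Z*E_('Y',q[1])).apply([0,0,L1])+(Z*E_('Y',q[1]+q[2])).apply([0,0,L2])+T.apply([0,0,L3]),T
k0=np.array([.33,0,.45,.45,.25,.03])
f=lambda k:np.r_[np.concatenate([fk(k,q)[0]-p for q,p,t in S]),1e-3*(k-k0)]
k=least_squares(f,k0).x
def ik(p,R,q0):
  s=least_squares(lambda q:np.r_[(fk(k,q)[0]-p)*5,(fk(k,q)[1].inv()*R).as_rotvec()],q0);return s.x,np.abs(s.fun).max()
E
python3 - <<'E'
from kin import *
print(best,C.as_quat().round(3),k.round(3),f(k).round(4)[:12])
for y in(-10,-30,-45,-60):
  q=np.array(ctrl.read_state()["joint_pos"])
  for l in(40,0,-30,-50,-70,-80):
    R=Rlean(y,l);q,err=ik(np.array([.47,-.29,.19])-.006*R.apply([0,0,1]),R,q);print(y,l,q.round(2),round(err,4))
E
```

```text
(0.030727114093284994, 1, 1) [-0.    -0.001  0.707  0.707] [0.316 0.001 0.564 0.442 0.347 0.031] [-0.001   0.0001 -0.0009  0.0035 -0.0022  0.0018 -0.0002  0.0016 -0.0023
 -0.0024  0.0005  0.0014]
-10 40 [-0.92  0.66  1.66  0.5   1.36 -0.99] 0.0
-10 0 [-0.61  0.4   1.9  -0.    0.85 -0.43] 0.0
-10 -30 [-0.29  0.41  2.03 -0.77  0.8   0.46] 0.0
-10 -50 [-0.11  0.55  2.07 -1.12  1.01  0.94] 0.0
-10 -70 [ 0.01  0.75  2.06 -1.28  1.3   1.24] 0.0
-10 -80 [ 0.04  0.87  2.04 -1.32  1.45  1.34] 0.0
-30 40 [-0.99  0.58  1.84  0.67  1.18 -0.87] 0.0
-30 0 [-0.61  0.4   1.9  -0.    0.85 -0.08] 0.0
-30 -30 [-0.29  0.49  1.88 -0.62  1.    0.63] 0.0
-30 -50 [-0.14  0.64  1.85 -0.86  1.23  0.93] 0.0
-30 -70 [-0.05  0.83  1.8  -1.    1.48  1.12] 0.0
-30 -80 [-0.03  0.94  1.77 -1.05  1.61  1.19] 0.0
-45 40 [-1.02  0.51  1.98  0.81  1.03 -0.8 ] 0.0
-45 0 [-0.61  0.4   1.9   0.    0.85  0.18] 0.0
-45 -30 [-0.32  0.55  1.78 -0.52  1.13  0.76] 0.0
-45 -50 [-0.19  0.71  1.69 -0.7   1.38  0.96] 0.0
-45 -70 [-0.12  0.9   1.6  -0.84  1.64  1.08] 0.0
-45 -80 [-0.1   1.    1.57 -0.89  1.76  1.12] 0.0
-60 40 [-1.04  0.44  2.11  0.99  0.88 -0.76] 0.0
-60 0 [-0.61  0.4   1.9   0.    0.85  0.44] 0.0
-60 -30 [-0.36  0.6   1.68 -0.42  1.24  0.9 ] 0.0
-60 -50 [-0.26  0.78  1.54 -0.57  1.53  1.03] 0.0
-60 -70 [-0.2   0.97  1.43 -0.69  1.8   1.09] 0.0
-60 -80 [-0.19  1.06  1.38 -0.76  1.93  1.11] 0.0
```

```bash
cat >> h.py <<'E'
Pg=np.array([.5738,.1262,.0641]);Rg=Rn.from_quat([.536,.771,.199,-.282])
Rs=Rn.from_euler('z',20.4,degrees=True);cup0=np.array([.572,.130,.0105])
lipT=Rg.inv().apply(cup0+Rs.apply([0,.032,.071])-Pg) # lip in tool frame
jar=np.array([.486,-.273,.12])
def pour(yaw,tilt,lip): # cup tilted, lip at given world point
    R=Rn.from_euler('z',yaw,degrees=True)*Rn.from_euler('x',-tilt,degrees=True)*Rs.inv()*Rg
    return np.array(lip)-R.apply(lipT),R
pdir=np.array([.5,.866,0])
E
python3 - <<'E'
from kin import *
q=np.array(ctrl.read_state()["joint_pos"])
for t,z in((45,.25),(70,.17),(85,.145),(100,.145),(115,.145),(120,.145)):
    p,R=pour(-30,t,jar-.025*pdir+[0,0,z-.12]);q,e=ik(p,R,q);print(t,p.round(3),q.round(2),round(e,4))
s=ctrl.read_state();s=dict(s);s["eef_pos"]=np.array(s["eef_pos"])+[0,0,.05]
print("up 3 rows: x .64*1.67, z -.76*1.67")
p,R=pour(-30,45,jar-.025*pdir+[0,0,.13]);rows(p,R,14,1,s)
E
```

```text
45 [ 0.455 -0.328  0.263] [-0.63  0.33  1.81 -0.1   0.99 -0.05] 0.0
70 [ 0.459 -0.32   0.198] [-0.36  0.48  1.89 -0.64  0.96  0.59] 0.0
85 [ 0.464 -0.313  0.18 ] [-0.22  0.61  1.88 -0.85  1.11  0.87] 0.0
100 [ 0.468 -0.304  0.184] [-0.12  0.74  1.84 -0.96  1.32  1.04] 0.0
115 [ 0.474 -0.295  0.185] [-0.06  0.89  1.78 -1.04  1.53  1.15] 0.0
120 [ 0.475 -0.292  0.185] [-0.04  0.94  1.76 -1.06  1.6   1.19] 0.0
up 3 rows: x .64*1.67, z -.76*1.67
turn deg/row 4.76 mm/row 25.7
1, -0.94, -1.92, -1.43, -0.019, -0.053, 0.061,
1, -1.13, -1.83, -1.41, -0.019, -0.053, 0.061,
1, -1.32, -1.73, -1.38, -0.019, -0.053, 0.061,
1, -1.49, -1.61, -1.34, -0.019, -0.053, 0.061,
1, -1.66, -1.49, -1.29, -0.019, -0.053, 0.061,
1, -1.81, -1.36, -1.22, -0.019, -0.053, 0.061,
1, -1.95, -1.23, -1.15, -0.019, -0.053, 0.061,
1, -2.08, -1.08, -1.06, -0.019, -0.053, 0.061,
1, -2.2, -0.93, -0.97, -0.019, -0.053, 0.061,
1, -2.3, -0.78, -0.86, -0.019, -0.053, 0.061,
1, -2.38, -0.62, -0.75, -0.019, -0.053, 0.061,
1, -2.45, -0.46, -0.64, -0.019, -0.053, 0.061,
1, -2.51, -0.3, -0.51, -0.019, -0.053, 0.061,
1, -2.54, -0.13, -0.38, -0.019, -0.053, 0.061
```

Request:
move_arm(
  increments=[1, 1.07, 0, -1.27, 0, 0, 0, 1, 1.07, 0, -1.27, 0, 0, 0, 1, 1.07, 0, -1.27, 0, 0, 0, 1, -0.94, -1.92, -1.43, -0.019, -0.053, 0.061, 1, -1.13, -1.83, -1.41, -0.019, -0.053, 0.061, 1, -1.32, -1.73, -1.38, -0.019, -0.053, 0.061, 1, -1.49, -1.61, -1.34, -0.019, -0.053, 0.061, 1, -1.66, -1.49, -1.29, -0.019, -0.053, 0.061, 1, -1.81, -1.36, -1.22, -0.019, -0.053, 0.061, 1, -1.95, -1.23, -1.15, -0.019, -0.053, 0.061, 1, -2.08, -1.08, -1.06, -0.019, -0.053, 0.061, 1, -2.2, -0.93, -0.97, -0.019, -0.053, 0.061],
)

```text
time_s: 4.58
eef_pos: [0.5145, -0.2167, 0.2368]
tool_rot: [0.776, 0.622, 0.048, -0.09]
wrist_force: [-0.2, 0.9, -4.6]
finger_gap: 0.0636
grip_force: 78.2
```

Request:
move_arm(
  increments=[1, -2.3, -0.78, -0.86, -0.019, -0.053, 0.061, 1, -2.38, -0.62, -0.75, -0.019, -0.053, 0.061, 1, -2.45, -0.46, -0.64, -0.019, -0.053, 0.061, 1, -2.51, -0.3, -0.51, -0.019, -0.053, 0.061, 1, -2.54, -0.13, -0.38, -0.019, -0.053, 0.061, 1, 0, 0, 0, 0, 0, 0, 1, 0, 0, 0, 0, 0, 0, 1, 0, 0, 0, 0, 0, 0],
)

```text
time_s: 5.25
eef_pos: [0.454, -0.3259, 0.2595]
tool_rot: [0.864, 0.502, -0.039, 0.021]
wrist_force: [1.6, 0.3, -3.4]
finger_gap: 0.0633
grip_force: 78.3
```

Run:
```python
from h import *
show();L=jar-.025*pdir
im=ctrl.capture("wrist");b=ctrl.capture("side");cv2.imwrite("pics/w4.png",np.hstack([cv2.resize(im,(400,300)),cv2.resize(b[150:360,180:460],(400,300))]))
st=ctrl.read_state();print("lip now",st["eef_pos"]+Rn.from_quat(st["tool_rot"]).apply(lipT),"want",L)
p,R=pour(-30,75,L+[0,0,.035]);rows(p,R,10,1)
```

```text
5.25 [ 0.454  -0.3259  0.2595] z [-0.046 -0.076 -0.996] y [ 0.869 -0.495 -0.002] q [-0.62  0.35  1.81 -0.11  0.98 -0.05] F [ 1.6  0.3 -3.4] gap 0.0633 78.3
lip now [ 0.47251314 -0.29284685  0.24549113] want [ 0.4735  -0.29465  0.12   ]
turn deg/row 2.98 mm/row 7.4
1, 0.17, 0.02, 0.72, 0, -0.052, 0,
1, 0.21, 0.02, 0.71, 0, -0.052, 0,
1, 0.24, 0.02, 0.7, 0, -0.052, 0,
1, 0.28, 0.02, 0.69, 0, -0.052, 0,
1, 0.32, 0.02, 0.67, 0, -0.052, 0,
1, 0.35, 0.02, 0.66, 0, -0.052, 0,
1, 0.38, 0.02, 0.64, 0, -0.052, 0,
1, 0.42, 0.02, 0.62, 0, -0.052, 0,
1, 0.45, 0.02, 0.59, 0, -0.052, 0,
1, 0.48, 0.02, 0.57, 0, -0.052, 0
```

View pics/w4.png

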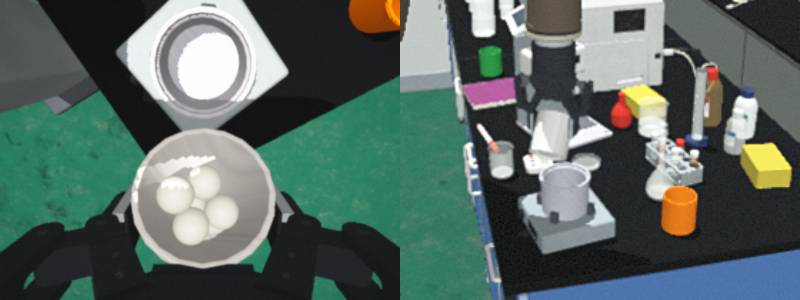

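Cup held upright-ish with the balls inside, jar just ahead of the lip (jar rim about (287,88) in full-size wrist pixels). I'll check the jar position from this view.

Run:
```python
from h import *
st=ctrl.read_state()
print(onz("wrist",[[287,88],[213,88],[361,88],[287,14],[287,163]],.12,st).round(4), proj("wrist",[jar],st))
```

```text
[[ 0.489  -0.2698  0.12  ]
 [ 0.4472 -0.2462  0.12  ]
 [ 0.5305 -0.2936  0.12  ]
 [ 0.5097 -0.233   0.12  ]
 [ 0.4646 -0.313   0.12  ]] [[285.44405451  94.82889113]]
```

Request:
move_arm(
  increments=[1, 0.17, 0.02, 0.72, 0, -0.052, 0, 1, 0.21, 0.02, 0.71, 0, -0.052, 0, 1, 0.24, 0.02, 0.7, 0, -0.052, 0, 1, 0.28, 0.02, 0.69, 0, -0.052, 0, 1, 0.32, 0.02, 0.67, 0, -0.052, 0, 1, 0.35, 0.02, 0.66, 0, -0.052, 0],
)

```text
time_s: 5.85
eef_pos: [0.4585, -0.3211, 0.2146]
tool_rot: [0.847, 0.493, -0.174, 0.1]
wrist_force: [-0.0, -0.6, -3.3]
finger_gap: 0.0632
grip_force: 78.3
```

Run:
```python
from h import *
L=np.array([.487,-.272,.12])-.025*pdir
p,R=pour(-30,78,L+[0,0,.028]);rows(p,R,6,1)
s=dict(ctrl.read_state());s["eef_pos"]=p;s["tool_rot"]=R.as_quat();p,R=pour(-30,96,L+[0,0,.026]);rows(p,R,12,1,s)
```

```text
turn deg/row 2.41 mm/row 5.9
1, 0.34, 0.01, 0.49, 0, -0.042, 0.001,
1, 0.36, 0.01, 0.47, 0, -0.042, 0.001,
1, 0.38, 0.01, 0.46, 0, -0.042, 0.001,
1, 0.4, 0.01, 0.44, 0, -0.042, 0.001,
1, 0.41, 0.01, 0.42, 0, -0.042, 0.001,
1, 0.43, 0.01, 0.41, 0, -0.042, 0.001
turn deg/row 1.49 mm/row 1.0
1, 0.05, 0, -0.08, 0, -0.026, 0,
1, 0.05, 0, -0.08, 0, -0.026, 0,
1, 0.05, 0, -0.09, 0, -0.026, 0,
1, 0.05, 0, -0.09, 0, -0.026, 0,
1, 0.04, 0, -0.09, 0, -0.026, 0,
1, 0.04, 0, -0.09, 0, -0.026, 0,
1, 0.04, 0, -0.09, 0, -0.026, 0,
1, 0.04, 0, -0.09, 0, -0.026, 0,
1, 0.03, 0, -0.09, 0, -0.026, 0,
1, 0.03, 0, -0.09, 0, -0.026, 0,
1, 0.03, 0, -0.09, 0, -0.026, 0,
1, 0.03, 0, -0.09, 0, -0.026, 0
```

Request:
move_arm(
  increments=[1, 0.34, 0.01, 0.49, 0, -0.042, 0.001, 1, 0.36, 0.01, 0.47, 0, -0.042, 0.001, 1, 0.38, 0.01, 0.46, 0, -0.042, 0.001, 1, 0.4, 0.01, 0.44, 0, -0.042, 0.001, 1, 0.41, 0.01, 0.42, 0, -0.042, 0.001, 1, 0.43, 0.01, 0.41, 0, -0.042, 0.001, 1, 0, 0, 0, 0, 0, 0],
)

```text
time_s: 6.43
eef_pos: [0.4623, -0.3141, 0.1781]
tool_rot: [0.819, 0.475, -0.279, 0.16]
wrist_force: [-0.5, 0.6, -4.6]
finger_gap: 0.0633
grip_force: 78.2
```

Request:
move_arm(
  increments=[1, 0.05, 0, -0.08, 0, -0.026, 0, 1, 0.05, 0, -0.08, 0, -0.026, 0, 1, 0.05, 0, -0.09, 0, -0.026, 0, 1, 0.05, 0, -0.09, 0, -0.026, 0, 1, 0.04, 0, -0.09, 0, -0.026, 0, 1, 0.04, 0, -0.09, 0, -0.026, 0, 1, 0.04, 0, -0.09, 0, -0.026, 0, 1, 0.04, 0, -0.09, 0, -0.026, 0, 1, 0.03, 0, -0.09, 0, -0.026, 0, 1, 0.03, 0, -0.09, 0, -0.026, 0, 1, 0.03, 0, -0.09, 0, -0.026, 0, 1, 0.03, 0, -0.09, 0, -0.026, 0],
)

```text
time_s: 7.43
eef_pos: [0.4677, -0.3059, 0.1841]
tool_rot: [0.767, 0.443, -0.403, 0.233]
wrist_force: [-0.5, 0.6, -1.7]
finger_gap: 0.0635
grip_force: 78.4
```

Run:
```python
from h import *
show();st=ctrl.read_state();L=np.array([.487,-.272,.12])-.025*pdir
print("lip off",st["eef_pos"]+Rn.from_quat(st["tool_rot"]).apply(lipT)-L)
im=ctrl.capture("wrist");b=ctrl.capture("scene");cv2.imwrite("pics/w5.png",np.hstack([cv2.resize(im,(400,300)),cv2.resize(b[300:405,250:390],(400,300))]))
p,R=pour(-30,114,L+[0,0,.028]);rows(p,R,8,1)
```

```text
7.4333 [ 0.4677 -0.3059  0.1841] z [-0.411 -0.714 -0.567] y [ 0.866 -0.499  0.001] q [-0.14  0.72  1.84 -0.93  1.26  1.  ] F [-0.5  0.6 -1.7] gap 0.0635 78.4
lip off [-0.00023244 -0.00029377  0.02629497]
turn deg/row 2.29 mm/row 1.7
1, 0.04, 0, -0.16, 0, -0.04, 0,
1, 0.03, 0, -0.16, 0, -0.04, 0,
1, 0.03, 0, -0.17, 0, -0.04, 0,
1, 0.02, 0, -0.17, 0, -0.04, 0,
1, 0.01, 0, -0.17, 0, -0.04, 0,
1, 0.01, 0, -0.17, 0, -0.04, 0,
1, 0, 0, -0.17, 0, -0.04, 0,
1, -0.01, 0, -0.17, 0, -0.04, 0
```

View pics/w5.png

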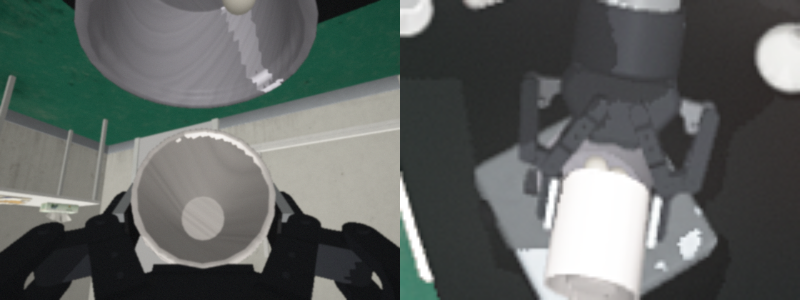

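The cup's inside, floor included, is empty, and a ball shows in the jar at (238,3). The wrist force has dropped to the cup's own weight. Next I back out and check the jar.

Run:
```python
from h import *
L=np.array([.487,-.272,.12])-.025*pdir
p,R=pour(-30,45,L+[0,0,.14]);rows(p,R,10,1)
```

```text
turn deg/row 5.1 mm/row 9.3
1, -0.88, 0, -0.31, 0, 0.089, 0,
1, -0.85, 0, -0.39, 0, 0.089, 0,
1, -0.81, 0, -0.46, 0, 0.089, 0,
1, -0.76, 0, -0.53, 0, 0.089, 0,
1, -0.71, 0, -0.6, 0, 0.089, 0,
1, -0.66, 0, -0.66, 0, 0.089, 0,
1, -0.6, 0, -0.71, 0, 0.089, 0,
1, -0.53, 0, -0.76, 0, 0.089, 0,
1, -0.46, 0, -0.81, 0, 0.089, 0,
1, -0.39, 0, -0.85, 0, 0.089, 0
```

Request:
move_arm(
  increments=[1, -0.88, 0, -0.31, 0, 0.089, 0, 1, -0.85, 0, -0.39, 0, 0.089, 0, 1, -0.81, 0, -0.46, 0, 0.089, 0, 1, -0.76, 0, -0.53, 0, 0.089, 0, 1, -0.71, 0, -0.6, 0, 0.089, 0, 1, -0.66, 0, -0.66, 0, 0.089, 0, 1, -0.6, 0, -0.71, 0, 0.089, 0, 1, -0.53, 0, -0.76, 0, 0.089, 0, 1, -0.46, 0, -0.81, 0, 0.089, 0, 1, -0.39, 0, -0.85, 0, 0.089, 0],
)

```text
time_s: 8.37
eef_pos: [0.4553, -0.3274, 0.2753]
tool_rot: [0.865, 0.5, -0.03, 0.019]
wrist_force: [-0.3, -0.3, -2.8]
finger_gap: 0.0632
grip_force: 78.3
```

Run:
```python
from h import *
show();im=ctrl.capture("wrist");a=ctrl.capture("scene")
cv2.imwrite("pics/w6.png",np.hstack([cv2.resize(im,(400,300)),cv2.resize(a[210:420,200:480],(400,300))]))
# return: same cup pose as at grasp, retreated 150 mm to the front and 130 up / then in
R=Rg;p=Pg+Rs.apply([0,-.15,0])+[0,0,.13];rows(p,R,15,1)
```

```text
8.3667 [ 0.4553 -0.3274  0.2753] z [-0.032 -0.063 -0.997] y [ 0.867 -0.499  0.003] q [-0.63  0.33  1.79 -0.08  1.01 -0.07] F [-0.3 -0.3 -2.8] gap 0.0632 78.3
turn deg/row 4.44 mm/row 24.5
1, 2.42, -0.07, 0.37, 0.019, 0.049, -0.057,
1, 2.4, 0.08, 0.49, 0.019, 0.049, -0.057,
1, 2.37, 0.22, 0.6, 0.019, 0.049, -0.057,
1, 2.32, 0.37, 0.71, 0.019, 0.049, -0.057,
1, 2.26, 0.51, 0.81, 0.019, 0.049, -0.057,
1, 2.18, 0.66, 0.91, 0.019, 0.049, -0.057,
1, 2.09, 0.8, 1, 0.019, 0.049, -0.057,
1, 1.99, 0.93, 1.09, 0.019, 0.049, -0.057,
1, 1.88, 1.06, 1.16, 0.019, 0.049, -0.057,
1, 1.76, 1.19, 1.23, 0.019, 0.049, -0.057,
1, 1.62, 1.31, 1.29, 0.019, 0.049, -0.057,
1, 1.48, 1.42, 1.34, 0.019, 0.049, -0.057,
1, 1.33, 1.53, 1.38, 0.019, 0.049, -0.057,
1, 1.17, 1.63, 1.41, 0.019, 0.049, -0.057,
1, 1.01, 1.72, 1.43, 0.019, 0.049, -0.057
```

View pics/w6.png

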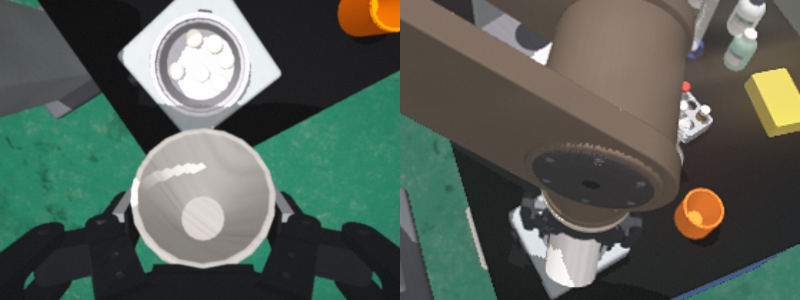

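The cup is empty and the balls lie in the jar, around (178 to 219, 38 to 75) in the left panel. None are on the mill or bench. I'll take the cup back.

Request:
move_arm(
  increments=[1, 2.42, -0.07, 0.37, 0.019, 0.049, -0.057, 1, 2.4, 0.08, 0.49, 0.019, 0.049, -0.057, 1, 2.37, 0.22, 0.6, 0.019, 0.049, -0.057, 1, 2.32, 0.37, 0.71, 0.019, 0.049, -0.057, 1, 2.26, 0.51, 0.81, 0.019, 0.049, -0.057, 1, 2.18, 0.66, 0.91, 0.019, 0.049, -0.057, 1, 2.09, 0.8, 1, 0.019, 0.049, -0.057, 1, 1.99, 0.93, 1.09, 0.019, 0.049, -0.057, 1, 1.88, 1.06, 1.16, 0.019, 0.049, -0.057, 1, 1.76, 1.19, 1.23, 0.019, 0.049, -0.057, 1, 1.62, 1.31, 1.29, 0.019, 0.049, -0.057, 1, 1.48, 1.42, 1.34, 0.019, 0.049, -0.057],
)

```text
time_s: 9.47
eef_pos: [0.5906, -0.0731, 0.2065]
tool_rot: [0.619, 0.735, 0.153, -0.232]
wrist_force: [-0.1, -0.4, -2.1]
finger_gap: 0.0629
grip_force: 78.3
```

Request:
move_arm(
  increments=[1, 1.33, 1.53, 1.38, 0.019, 0.049, -0.057, 1, 1.17, 1.63, 1.41, 0.019, 0.049, -0.057, 1, 1.01, 1.72, 1.43, 0.019, 0.049, -0.057, 1, 0, 0, 0, 0, 0, 0, 1, 0, 0, 0, 0, 0, 0],
)

```text
time_s: 9.88
eef_pos: [0.6242, -0.01, 0.189]
tool_rot: [0.535, 0.77, 0.195, -0.289]
wrist_force: [-0.5, 0.1, -2.6]
finger_gap: 0.0634
grip_force: 78.4
```

Run:
```python
from h import *
show();st=ctrl.read_state();a=ctrl.capture("scene")
cv2.imwrite("pics/s7.png",a)
R=Rg;p=Pg+Rs.apply([0,-.15,0])+[0,0,.03];rows(p,R,5,1)
s=dict(st);s["eef_pos"]=p;s["tool_rot"]=R.as_quat();rows(Pg+[0,0,.03],R,6,1,s)
```

```text
9.8833 [ 0.6242 -0.01    0.189 ] z [-0.236  0.61  -0.757] y [ 0.936  0.351 -0.008] q [-0.34  0.76  1.48  0.52  1.44 -0.92] F [-0.5  0.1 -2.6] gap 0.0634 78.4
turn deg/row 0.14 mm/row 19.2
1, -1.31, 0.02, 1.4, -0.002, -0.001, -0.001,
1, -1.31, 0.02, 1.4, -0.002, -0.001, -0.001,
1, -1.31, 0.01, 1.4, -0.002, -0.001, -0.001,
1, -1.31, 0.01, 1.4, -0.002, -0.001, -0.001,
1, -1.31, 0.01, 1.4, -0.002, -0.001, -0.001
turn deg/row 0.0 mm/row 25.0
1, 1.9, 0, 1.62, 0, 0, 0,
1, 1.9, 0, 1.62, 0, 0, 0,
1, 1.9, 0, 1.62, 0, 0, 0,
1, 1.9, 0, 1.62, 0, 0, 0,
1, 1.9, 0, 1.62, 0, 0, 0,
1, 1.9, 0, 1.62, 0, 0, 0
```

Request:
move_arm(
  increments=[1, -1.31, 0.02, 1.4, -0.002, -0.001, -0.001, 1, -1.31, 0.02, 1.4, -0.002, -0.001, -0.001, 1, -1.31, 0.01, 1.4, -0.002, -0.001, -0.001, 1, -1.31, 0.01, 1.4, -0.002, -0.001, -0.001, 1, -1.31, 0.01, 1.4, -0.002, -0.001, -0.001, 1, 0, 0, 0, 0, 0, 0, 1, 1.3, 0, 1.1, 0, 0, 0, 1, 1.9, 0, 1.62, 0, 0, 0, 1, 1.9, 0, 1.62, 0, 0, 0, 1, 1.9, 0, 1.62, 0, 0, 0, 1, 1.9, 0, 1.62, 0, 0, 0],
)

```text
time_s: 10.85
eef_pos: [0.5865, 0.0952, 0.0972]
tool_rot: [0.535, 0.771, 0.201, -0.281]
wrist_force: [-0.4, 0.3, -2.5]
finger_gap: 0.0633
grip_force: 78.5
```

Run:
```python
from h import *
show();rows(Pg+[0,0,.006],Rg,5,1)
```

```text
10.85 [0.5865 0.0952 0.0972] z [-0.218  0.611 -0.761] y [0.938 0.346 0.008] q [-0.22  0.8   1.69  0.64  1.17 -0.99] F [-0.4  0.3 -2.5] gap 0.0633 78.5
turn deg/row 0.06 mm/row 8.6
1, 0.16, -0.03, 0.85, 0.001, 0, 0,
1, 0.16, -0.03, 0.85, 0.001, 0, 0,
1, 0.16, -0.03, 0.85, 0.001, 0, 0,
1, 0.16, -0.03, 0.85, 0.001, 0, 0,
1, 0.16, -0.03, 0.85, 0.001, 0, 0
```

Request:
move_arm(
  increments=[1, 0.16, -0.03, 0.85, 0.001, 0, 0, 1, 0.16, -0.03, 0.85, 0.001, 0, 0, 1, 0.16, -0.03, 0.85, 0.001, 0, 0, 1, 0.16, -0.03, 0.85, 0.001, 0, 0, 1, 0, 0, 0, 0, 0, 0, 1, 0, 0, 0, 0, 0, 0],
)

```text
time_s: 11.35
eef_pos: [0.5766, 0.1195, 0.0738]
tool_rot: [0.535, 0.771, 0.2, -0.283]
wrist_force: [-0.1, -1.1, -2.6]
finger_gap: 0.0632
grip_force: 78.4
```

Run:
```python
from h import *
show();st=ctrl.read_state();im=ctrl.capture("wrist")
rows(Pg+[0,0,.002],Rg,4,1)
Rc=Rn.from_quat(st["tool_rot"]);d=Rc*Rg.inv();print("cup base",st["eef_pos"]+d.apply(cup0-Pg),"axis",d.apply([0,0,1]))
```

```text
11.35 [0.5766 0.1195 0.0738] z [-0.223  0.611 -0.76 ] y [0.937 0.349 0.005] q [-0.19  0.82  1.72  0.67  1.11 -1.01] F [-0.1 -1.1 -2.6] gap 0.0632 78.4
turn deg/row 0.08 mm/row 2.8
1, 0.02, -0.01, 0.28, 0, -0.001, 0.001,
1, 0.02, -0.01, 0.28, 0, -0.001, 0.001,
1, 0.02, -0.01, 0.28, 0, -0.001, 0.001,
1, 0.02, -0.01, 0.28, 0, -0.001, 0.001
cup base [0.5747517  0.12343322 0.0202365 ] axis [ 6.49564014e-04 -3.29190105e-03  9.99994371e-01]
```

Request:
move_arm(
  increments=[1, 0.02, -0.01, 0.28, 0, -0.001, 0.001, 1, 0.02, -0.01, 0.28, 0, -0.001, 0.001, 1, 0.02, -0.01, 0.28, 0, -0.001, 0.001, 1, 0.02, -0.01, 0.28, 0, -0.001, 0.001, 1, 0, 0, 0, 0, 0, 0, 1, 0, 0, 0, 0, 0, 0, 1, 0, 0, 0, 0, 0, 0],
)

```text
time_s: 11.98
eef_pos: [0.5737, 0.1269, 0.0662]
tool_rot: [0.536, 0.77, 0.198, -0.282]
wrist_force: [0.2, -0.4, -2.8]
finger_gap: 0.0633
grip_force: 78.4
```

Run:
```python
from h import *
show();st=ctrl.read_state();im=ctrl.capture("wrist");a=ctrl.capture("side")
rows(Pg,Rg,2,1)
cv2.imwrite("pics/w8.png",np.hstack([cv2.resize(im,(400,300)),cv2.resize(a[160:265,230:370],(400,300),interpolation=cv2.INTER_CUBIC)]))
```

```text
11.9833 [0.5737 0.1269 0.0662] z [-0.221  0.608 -0.763] y [0.938 0.346 0.003] q [-0.17  0.83  1.74  0.68  1.09 -1.01] F [ 0.2 -0.4 -2.8] gap 0.0633 78.4
turn deg/row 0.08 mm/row 1.1
1, -0.09, -0.01, 0.06, 0, 0.001, -0.001,
1, -0.09, -0.01, 0.06, 0, 0.001, -0.001
```

View pics/w8.png

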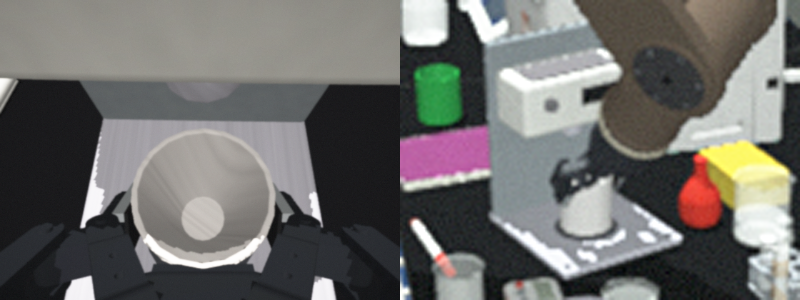

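The cup hangs just over its seat, upright and empty. I'll lower the last 2 mm until it makes contact.

Request:
move_arm(
  increments=[1, -0.06, 0, 0.08, 0, 0, 0, 1, -0.06, 0, 0.08, 0, 0, 0, 1, 0, 0, 0, 0, 0, 0, 1, 0, 0, 0, 0, 0, 0],
)

```text
time_s: 12.42
eef_pos: [0.5737, 0.127, 0.0642]
tool_rot: [0.536, 0.77, 0.198, -0.282]
wrist_force: [-0.4, -0.7, -2.1]
finger_gap: 0.0632
grip_force: 78.7
```

Request:
move_arm(
  increments=[1, -0.06, 0, 0.08, 0, 0, 0, 1, 0, 0, 0, 0, 0, 0, 1, 0, 0, 0, 0, 0, 0],
)

```text
time_s: 12.67
eef_pos: [0.5737, 0.127, 0.0641]
tool_rot: [0.536, 0.77, 0.199, -0.282]
wrist_force: [-1.4, -4.9, 12.9]
finger_gap: 0.063
grip_force: 80.1
```

Request:
move_arm(
  increments=[1, 0.03, 0, -0.04, 0, 0, 0, 0, 0, 0, 0, 0, 0, 0, 0, 0, 0, 0, 0, 0, 0, 0, 0, 0, 0, 0, 0, 0, 0, 0, 0, 0, 0, 0, 0, 0, 0, 0, 0, 0, 0, 0, 0, 0, 0, 0, 0, 0, 0, 0, 0, 0, 0, 0, 0, 0],
)

```text
time_s: 13.33
eef_pos: [0.5736, 0.1271, 0.0637]
tool_rot: [0.536, 0.77, 0.198, -0.282]
wrist_force: [-0.6, 0.0, -1.3]
finger_gap: 0.0855
grip_force: 0.0
```

Run:
```python
from h import *
show();im=ctrl.capture("wrist");st=ctrl.read_state()
cv2.imwrite("pics/w9.png",im)
g=cv2.cvtColor(im,6)
# cup rim sides vs pads along row 270
print(g[270,150:420:4])
```

```text
13.3333 [0.5736 0.1271 0.0637] z [-0.221  0.608 -0.763] y [0.938 0.346 0.003] q [-0.17  0.83  1.74  0.69  1.09 -1.02] F [-0.6  0.  -1.3] gap 0.0855 0.0
[113 113  68  20  22  25 162 164 165 190 183 130 130 130 133 136 137 142
 141 142 139 149 147 148 154 159 162 161 162 169 169 170 167 170 173 169
 168 166 164 162 158 156 156 154 151 147 148 145 144 140 138 139 136 132
 135 133 130 169 188 175 167 160  25  20  23  74 113 114]
```

The cup has clear gaps to both pads (rim 186 to 386, pads at 172 and 398). I'll retreat along the tool axis.

Request:
move_arm(
  increments=[0, 0, 0, -0.8, 0, 0, 0, 0, 0, 0, -1.5, 0, 0, 0, 0, 0, 0, -1.5, 0, 0, 0, 0, 0, 0, -1.5, 0, 0, 0, 0, 0, 0, -1.5, 0, 0, 0, 0, 0, 0, -1.5, 0, 0, 0, 0, 0, 0, -1.5, 0, 0, 0, 0, 0, 0, -1.5, 0, 0, 0, 0, 0, 0, -1.5, 0, 0, 0, 0, 0, 0, 0, 0, 0, 0, 0, 0, 0, 0, 0, 0, 0],
)

```text
time_s: 14.3
eef_pos: [0.6026, 0.0483, 0.1623]
tool_rot: [0.537, 0.77, 0.199, -0.281]
wrist_force: [0.2, 0.0, -1.0]
finger_gap: 0.0853
grip_force: 0.0
```

Run:
```python
from h import *
show();st=ctrl.read_state();w=ctrl.capture("wrist");s=ctrl.capture("scene")
r=lambda i,x,y,W,H:cv2.resize(i[y:y+H,x:x+W],(400,300),interpolation=cv2.INTER_CUBIC)
cv2.imwrite("pics/f.png",np.vstack([np.hstack([r(w,0,0,560,420),r(s,200,240,240,180)]),np.hstack([r(s,280,325,80,60),r(s,230,170,130,98)])]))
print("seat->",proj("wrist",[[.5705,.132,.0105],[.572,.13,.081]],st))
```

```text
14.3 [0.6026 0.0483 0.1623] z [-0.219  0.607 -0.763] y [0.939 0.345 0.005] q [-0.28  0.74  1.61  0.57  1.31 -0.93] F [ 0.2  0.  -1. ] gap 0.0853 0.0
seat-> [[281.00331977 225.4793698 ]
 [281.94478495 188.61673707]]
```

View pics/f.png

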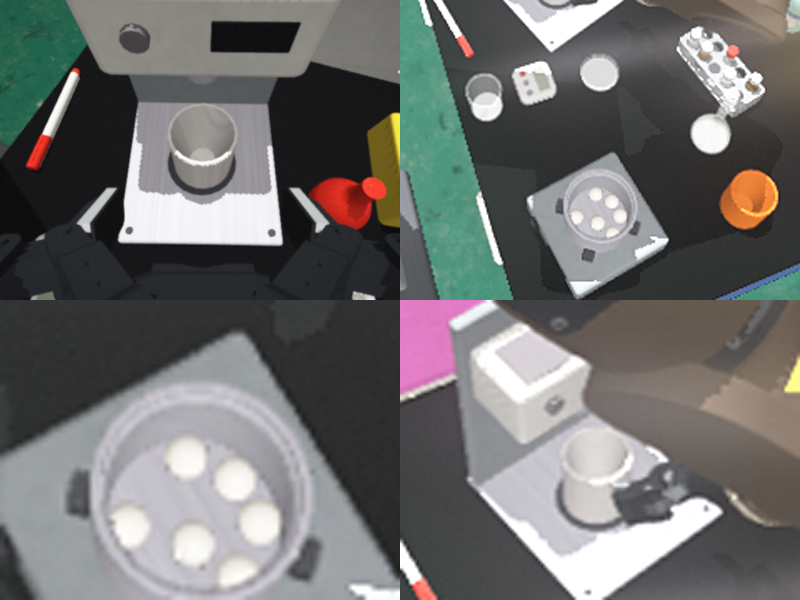

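All six balls are in the jar: bottom-left panel at (187,458), (234,480), (260,523), (193,545), (130,525) and (238,572). The empty cup stands upright and centred on its dark disc at (203,160) top left, and the glassware and timer have not moved. The gripper is clear, so I'm handing in.

```bash
python3 -c "
from station import ctrl
print(ctrl.finish_job())"
```

```text
the job is handed in; nothing more can be done
None
```

The job is handed in at about 14 s: all six balls are in the mill's jar, the empty cup stands upright on its seat under the dispenser head, and the glassware and timer were left where they were.

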